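# Hold the spring probe on the pot's marked spot

## Task

Lift the loose lid off the cherry pot and set it down, without dropping it, seated in the black rubber ring, and let go of it. Then draw the orange spring probe out of its beech stand, reach down into the pot with it held upright, and press its brass tip lightly on the yellow spot on the pot's floor until the tip has sprung about halfway in. Finish while still holding it there, gripped and pressed; do not shift the pot or disturb the jar, the pumice block or the paddle.

Things in the scene. Friction and masses are not known exactly. Their poses are not given: they have to be found in the camera images.
- pot: squat round reddish cherry pot, loose, standing on the counter, 72 mm high, 124 mm across at its widest (36 mm up), about 0.55 kg; round mouth 92 mm inside and 106 mm outside; inner floor flat, 14 mm above the underside. Origin: centre of its underside, z up.
- lid: loose dark cherry lid (sizes in mm) on the pot mouth (origin then 66 above the pot origin), about 0.12 kg. Origin: centre of its underside, z up. From below: plug 82 across, 6 deep, hanging in the mouth with 5 play all round; flange 106 across, 10 thick, lying on the rim, top at z = 16; central pale turning stub to grip, 36 across, z = 16 to 46.
- rest: flat black rubber ring fixed to the counter, 120 mm outside, hole 92 mm, 18 mm high, the holder for the lid: seated, the lid's plug is in the hole and its flange lies on the ring, so that the lid's origin is 12 mm above the ring's origin. Origin: centre of its underside, z up.
- stand: pale beech block 70 x 70 x 85 mm high fixed to the counter, with an upright hole 20 mm across in the middle of its top in which the probe stands; sides along its x and y. Origin: centre of its underside.
- probe: loose pen-like gauge (sizes in mm), 0.12 kg, first upright in the stand, flats parallel to its sides. Origin: on its axis at the foot of its black collar (34 x 34 x 6), which rests on the stand top; z points away from the tip. Orange grip 24 x 24 from z = 6 to 62, flats facing x and y; black button 18 across to z = 66; steel shaft 14 across down to z = -58, then brass spring tip to z = -76.
- plunger (a joint): travel of the brass tip into the probe's shaft in m: 0 free, 0.012 fully in. Spring: about 1 N to start it moving, then 0.4 N per mm (3.4 N halfway, 5.8 N fully in).
- probe_tip (a point): the lowest point of the probe's round-nosed brass tip (8 mm across); it moves with the tip.
- spot (a point): centre of the yellow spot, a flat disc 16 mm across on the pot's inner floor, 18 mm off the pot's axis along the pot's x; hidden by the lid at first.
- jar: green glass jar with a cork stopper, 64 mm across, 110 mm high, loose bystander. Origin: centre of its underside.
- pumice: grey pumice block 75 x 50 x 35 mm high, loose bystander. Origin: centre of its underside.
- paddle: beech rubbing paddle lying flat, 10 mm thick (sizes in mm), loose bystander; blade 45 wide from y = -90 to 30, handle 22 wide on to y = 112. Origin: in its underside, y along the handle.
There are look-alikes about, which are no part of the job. Leave any turquoise or white look-alike of the probe alone.

How it is judged:
By the outcome, as a careful person would: the job done as asked, in the order asked, and still so for the second after the job is handed in, while the arm keeps its last pose, push and grip.
It also fails if it takes over 58 s, if anything falls off the work surface, if the arm or the gripper's body presses on something with over 40 N, if the wrist force passes 120 N, or if a joint passes its speed limit or range.

## Robot

A 6-joint arm with a two-finger parallel gripper is mounted at the origin on the work surface. World frame = base frame: x ahead of the robot, y to its left, z up, the work surface at z = 0. Lengths are in m, angles in degrees, forces in N, time in s.
With the tool pointing down it reaches from about 0.3 to 0.75 m from the base axis. Payload 8.5 kg.
Tool frame: the origin (TCP) lies on the centre line of the jaws, within the pads' length; the fingertips stand env.tcp_to_tips ahead of it and the grasp point (between the pads) lies 8 mm behind it (env.tcp_to_tips is the distance from the TCP to the fingertips, in m); z points along the fingers, y is the direction in which the jaws open and shut (so a half turn about z gives the same grasp; the last joint's range is limited). The gripper opens to 85 mm and grips with 20 to 120 N. Pads are 22 mm wide; open, the fingers measure 114 mm over their backs; the gripper's body (76 mm by 85 mm) begins 54 mm behind the grasp point. The pads swing forward as they close: fully open they stand 13 mm farther back than shut.
Start: joints at [57.565, 21.807, 74.336, -0, 83.858, -12.336], TCP at [0.189, 0.516, 0.242] pointing down, gripper open.
Joint ranges: [-178.18, 178.18], [-50.72, 133.34], [12.68, 142.11], [-81.47, 261.47], [9.98, 163.14], [-165.26, 165.26]. Speed limits (degrees/s): [136.94, 136.94, 180, 180, 180, 180].

## Interface

Orientations are given as a 3x3 rotation matrix whose columns are the frame's x, y, z axes.
In Python, from rig import env gives the robot as it stands. The module is installed in compiled form; this text tells all that it offers.
- The arm moves only by the tool carry_out, never from a script. Its argument "rows" is a list of rows, each an object of numbers: "tx", "ty", "tz": the shift along the tool's x, y, z in cm; "yaw": the turn about the tool's z in rad. In form: [{"tx": .., "ty": .., "tz": .., "yaw": ..}, ...]. A call has 1 to 12 rows; each row shifts and turns the pose as measured when the row begins, along the tool's axes as they then stand; what a row does not reach is not made up. A row lasts 1/10 s, in which the tool goes at most 50 mm and 8.59 degrees, less where a joint would pass 70% of its speed; a pose out of reach is approached as far as the arm can. A call is refused whole if a number of a shift passes 5 or a number of a turn 0.15, either way. A call with a gripper value outside its range is refused whole. "jaw" is the closure, from -1 (fully open) to 1 (shut), set as the call begins (left out, the last holds). The fingers move at their own pace and stop on an object; "squeeze" is the grip in N (left out, the last holds). Time passes only in rows, so rows that do not move let the fingers close. It gives the time, the measured TCP pose, the force and the opening at its end, in the units of the state.
- env.observe(): the state, without advancing time (a new reading comes with each control period).
- env.get_image(name): name is "side" or "top" or "wrist"; returns the picture (384x512x3 uint8, red, green, blue); there is no depth.
- env.camera_params(name): a dict with "vertical_fov" (degrees; the focal length in pixels is half the picture's height over the tangent of half this angle, whatever the lens; pixels are square), "cx", "cy" (the principal point, pixels), "view" (4x4, takes a point from world to camera coordinates). Camera axes: x right, y up, looking along -z (the intrinsics and any distortion apply to the point x, -y, -z); pixel columns grow to the right and rows downward; lengths in m; the calibration is good to about 2 mm. The wrist camera is an equidistant fisheye: a pixel r from the principal point sees the ray r / f radians off the axis. A picture is of the moment at which its call begins: read the wrist's pose just before it. camera_params takes no time and is no camera call; for the wrist camera it gives the pose at the moment of the call.
- env.close_job(): hands the job in, once; it reports no verdict.
The state is a dict: "time_s": time; "q": joint angles; "qvel": joint speeds; "joint_efforts": joint torques, N m; "position": TCP position; "tool_rot": TCP orientation; "ft_force": force on the tool from outside, world axes, zero at the start; "wrist_torque": the same for the moment, N m; "grip_width": finger opening in m.
Only numpy, scipy, OpenCV 4.12 (cv2) and the standard library are available. Lean on these libraries where they do the work, as an engineer would, in place of code of your own. Each camera call takes 0.05 s, during which the arm holds its last target. There are 200 camera calls.

## Working session

There is one attempt and no reset: what is moved stays moved. The work goes in short steps, Python scripts to look and compute and a tool call to move; the robot and the scene stay as the last step left them, time stands still between calls to the robot, and variables do not carry over. Pictures are saved under pics/ and viewed, about 8 in all and at most 12, crops included, and the job is handed in when it is done.

Besides the shell and the picture viewer there is one more tool, called by a JSON object that holds its "api" and its "payload", one argument or row to a line. carry_out: Moves the arm, as the interface text tells. Its arguments: {"type":"object","properties":{"rows":{"type":"array","items":{"type":"object","properties":{"tx":{"type":"number"},"ty":{"type":"number"},"tz":{"type":"number"},"yaw":{"type":"number"}}}},"jaw":{"type":"number"},"squeeze":{"type":"number"}},"required":["rows"]}

```bash
mkdir -p pics; cat > h.py <<'E'
import numpy as np, cv2
from rig import env
def snap(n,f):
    p=env.camera_params(n); im=env.get_image(n); cv2.imwrite(f'pics/{f}.png',im[:,:,::-1]); np.save(f'pics/{f}.npy',np.array([p['vertical_fov'],p['cx'],p['cy'],*np.array(p['view']).ravel()])); return im
def ray(f,u,v,fish=False):
    a=np.load(f'pics/{f}.npy'); F=192/np.tan(np.radians(a[0]/2)); V=a[3:].reshape(4,4)
    x,y=(u-a[1])/F,(v-a[2])/F
    if fish:
        r=np.hypot(x,y); s=np.sin(r)/max(r,1e-9); d=np.array([x*s,-y*s,-np.cos(r)])
    else: d=np.array([x,-y,-1.])
    R=V[:3,:3]; return -R.T@V[:3,3], R.T@d
def atz(f,u,v,z,fish=False):
    o,d=ray(f,u,v,fish); return o+d*(z-o[2])/d[2]
def proj(f,P,fish=False):
    a=np.load(f'pics/{f}.npy'); F=192/np.tan(np.radians(a[0]/2)); V=a[3:].reshape(4,4)
    c=V[:3,:3]@np.array(P)+V[:3,3]; x,y,z=c[0],-c[1],-c[2]
    if fish:
        h=np.hypot(x,y); t=np.arctan2(h,z); return a[1]+F*t*x/h,a[2]+F*t*y/h
    return a[1]+F*x/z,a[2]+F*y/z
E
python3 - <<'E'
from h import *
ims=[snap(n,n+'0') for n in('top','side','wrist')]
s=env.observe(); print(s['position'],s['tool_rot'],env.tcp_to_tips,s['grip_width'],s['time_s'],s['ft_force'])
for n in('top','side'):
    im=cv2.imread(f'pics/{n}0.png'); cv2.imwrite(f'pics/{n}0b.png',cv2.resize(im,(800,600),interpolation=cv2.INTER_CUBIC))
    a=np.load(f'pics/{n}0.npy');V=a[3:].reshape(4,4); print(n,a[:3],-V[:3,:3].T@V[:3,3])
E
```

```text
[0.18888387 0.51632133 0.24184563] [[-9.39112895e-01  3.43608176e-01 -6.25854469e-04]
 [ 3.43608648e-01  9.39112444e-01 -9.56138237e-04]
 [ 2.59210805e-04 -1.11297076e-03 -9.99999347e-01]] 0.011 0.08529274790950159 0.15 [ 0.10241541 -0.20280796 -0.05349635]
top [ 53.90171297 251.59657291 183.09873435] [ 0.39238878 -0.03343336  1.01924766]
side [ 55.61210933 256.64984874 196.63693314] [ 0.32468549 -0.55879448  0.73144505]
```

View pics/top0b.png

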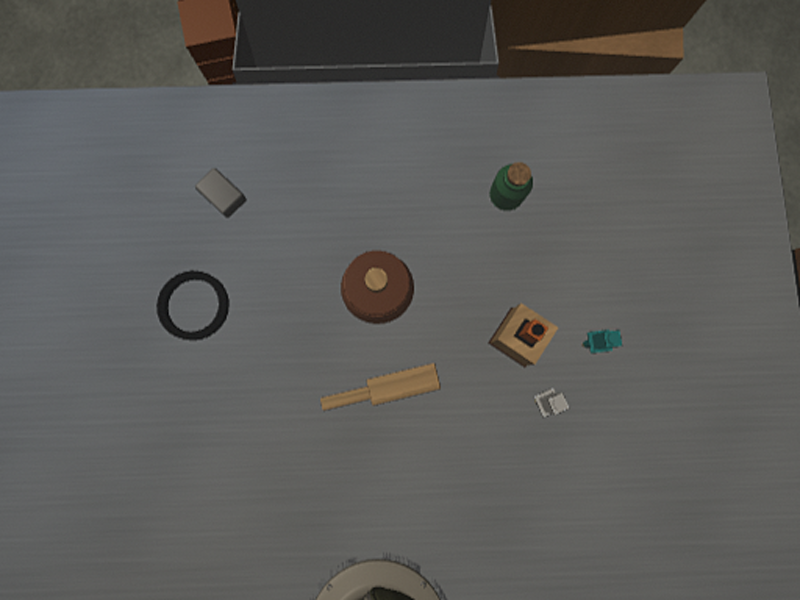

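View pics/side0b.png

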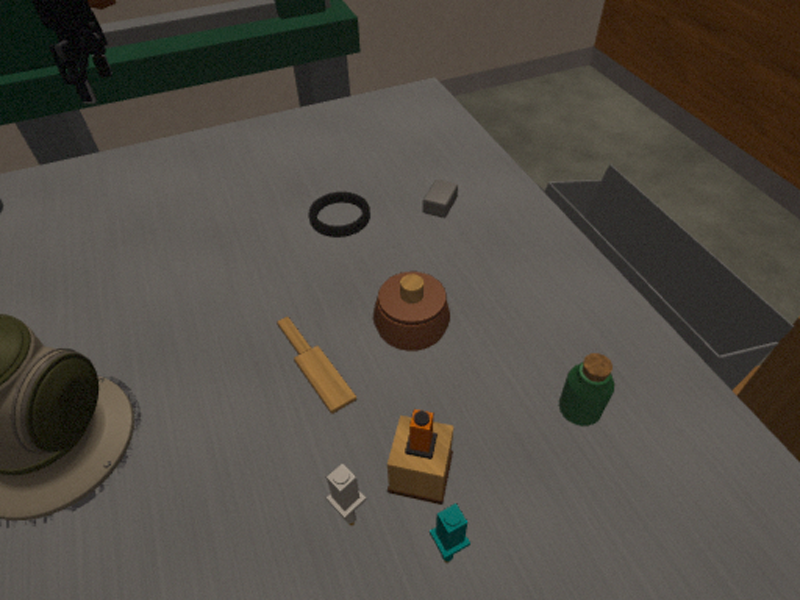

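Top: stub top at about (376,279), ring centre (193,305), stand (524,334), button (538,327), all in the 800 px picture. Side: stub top (412,283), ring (340,214), button (422,416).

```bash
python3 - <<'E'
from h import *
k=.64
for n,t,s,z in [('stub',(376,279),(412,282),.112),('ring',(193,305),(340,208),.018),('button',(538.5,326.5),(422.5,416),.151)]:
    print(n,atz('top0',t[0]*k,t[1]*k,z),atz('side0',s[0]*k,s[1]*k,z))
for t in [(521,304),(558,326.5),(489,337)]: print('stand',atz('top0',t[0]*k,t[1]*k,.085))
a=cv2.imread('pics/top0.png')[185:245,300:370]; b=cv2.imread('pics/side0.png')[255:325,240:300]
cv2.imwrite('pics/c0.png',np.hstack([cv2.resize(a,(400,343),interpolation=2),cv2.resize(b,(294,343),interpolation=2)]))
s=env.observe(); print(s['q'])
for f in ['jar']: print(atz('top0',519*k,172*k,.11))
E
```

```text
stub [ 0.55290193 -0.01467108  0.112     ] [ 0.55599181 -0.01496026  0.112     ]
ring [0.53340697 0.30087827 0.018     ] [0.54035217 0.30898837 0.018     ]
button [ 0.46796518 -0.25344081  0.151     ] [ 0.46797734 -0.25129133  0.151     ]
stand [ 0.51049017 -0.24468149  0.085     ]
stand [ 0.47281219 -0.30115146  0.085     ]
stand [ 0.45935139 -0.19061327  0.085     ]
[ 5.75653401e+01  2.18339951e+01  7.43731518e+01  8.88065034e-04
  8.38583224e+01 -1.23378774e+01]
[ 0.72193309 -0.24962784  0.11      ]
```

View pics/c0.png

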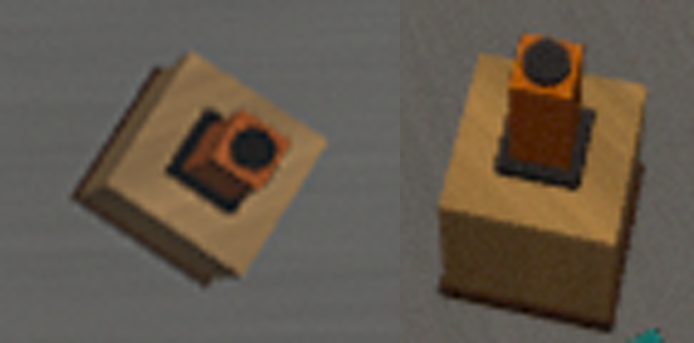

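{"api": "carry_out", "payload": {
  "rows": [
    {"tx": -4.4, "ty": -0.9},
    {"tx": -4.4, "ty": -0.9},
    {"tx": -4.4, "ty": -0.9},
    {"tx": -4.4, "ty": -0.9},
    {"tx": -4.4, "ty": -0.9},
    {"tx": -4.4, "ty": -0.9},
    {"tx": -4.4, "ty": -0.9},
    {"tx": -4.4, "ty": -0.9},
    {"tx": -4.4, "ty": -0.9},
    {}
  ],
  "jaw": -1,
  "squeeze": 40
}}

```text
validation failed for argument at $.ro...
```

```bash
python3 - <<'E'
from h import *
s=env.observe(); print(s['position'],s['tool_rot'],s['time_s'],s['ft_force'])
snap('wrist','w1'); a=np.load('pics/w1.npy');V=a[3:].reshape(4,4);print(a[:3],-V[:3,:3].T@V[:3,3],proj('w1',[.537,.304,.018],True))
print(proj('w1',[.555,-.015,.112],True))
E
```

```text
[0.18888387 0.51632133 0.24184563] [[-9.39112895e-01  3.43608176e-01 -6.25854469e-04]
 [ 3.43608648e-01  9.39112444e-01 -9.56138237e-04]
 [ 2.59210805e-04 -1.11297076e-03 -9.99999347e-01]] 0.15 [ 0.10241541 -0.20280796 -0.05349635]
[ 65.70646985 258.71312321 194.3535656 ] [0.12224952 0.53984255 0.37200402] (np.float64(216.38294563109966), np.float64(384.51048271701524))
(np.float64(84.45716002397049), np.float64(428.73329915162617))
```

View pics/w1.png

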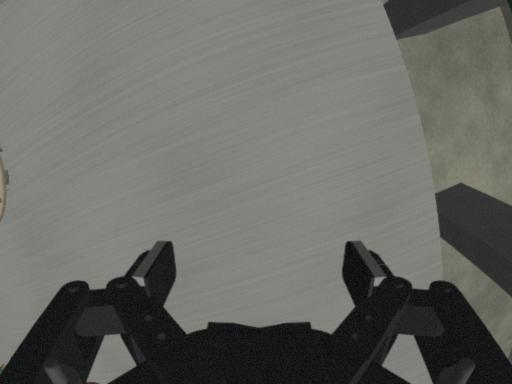

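The picture only shows bare counter between the jaws, because the move was refused (an empty row isn't valid). The wrist camera sits about 7 cm towards the tool's +x.

{"api": "carry_out", "payload": {
  "rows": [
    {"tx": -4.4, "ty": -0.9, "tz": 0, "yaw": 0},
    {"tx": -4.4, "ty": -0.9, "tz": 0, "yaw": 0},
    {"tx": -4.4, "ty": -0.9, "tz": 0, "yaw": 0},
    {"tx": -4.4, "ty": -0.9, "tz": 0, "yaw": 0},
    {"tx": -4.4, "ty": -0.9, "tz": 0, "yaw": 0},
    {"tx": -4.4, "ty": -0.9, "tz": 0, "yaw": 0},
    {"tx": -4.4, "ty": -0.9, "tz": 0, "yaw": 0},
    {"tx": -4.4, "ty": -0.9, "tz": 0, "yaw": 0},
    {"tx": -4.4, "ty": -0.9, "tz": 0, "yaw": 0},
    {"tx": 0, "ty": 0, "tz": 0, "yaw": 0}
  ],
  "jaw": -1,
  "squeeze": 40
}}

```text
time_s: 1.2
position: [0.5452, 0.2963, 0.2391]
tool_rot: [[-0.941, 0.339, -0.004], [0.339, 0.941, -0.002], [0.003, -0.003, -1.0]]
ft_force: [-1.1, -0.1, -0.5]
grip_width: 0.0852
```

```bash
python3 - <<'E'
from h import *
snap('wrist','w1'); print(proj('w1',[.537,.304,.018],True))
E
```

```text
(np.float64(263.9938614518803), np.float64(161.5742988163511))
```

View pics/w1.png

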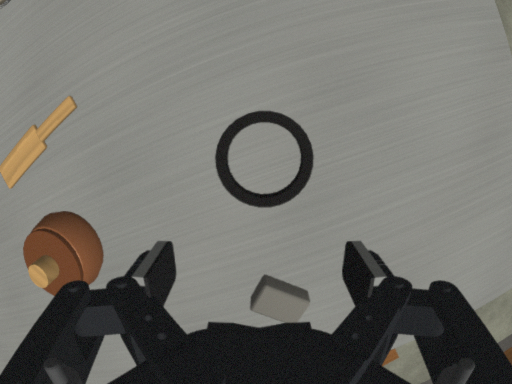

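The wrist view shows the ring centred at about (264,158.5), close to the prediction.

```bash
python3 - <<'E'
from h import *
print(atz('w1',264,158.5,.012,True))
im=cv2.imread('pics/w1.png'); m=(im.max(2)<60).astype(np.uint8); m[215:]=0
n,l,st,c=cv2.connectedComponentsWithStats(m)
i=1+np.argmax(st[1:,4]); ys,xs=np.where(l==i)
P=np.array([atz('w1',u,v,.018,True) for u,v in zip(xs,ys)])[:,:2]
# circle fit on hull of world points (outer top edge)
h=cv2.convexHull(P.astype(np.float32))[:,0]; A=np.c_[2*h,np.ones(len(h))]; s=np.linalg.lstsq(A,(h**2).sum(1),rcond=None)[0]; print(st[i],s[:2],np.sqrt(s[2]+s[0]**2+s[1]**2))
S=env.observe(); R=np.array(S['tool_rot']); print('to stub',100*R.T@(np.array([.5545,-.015,.17])-S['position']))
E
```

```text
[0.53441908 0.30501355 0.012     ]
[ 216  111   97   96 3032] [0.53509245 0.30474109] 0.05825513773489082
to stub [-11.64669079 -29.03197272   6.96419088]
```

{"api": "carry_out", "payload": {
  "rows": [
    {"tx": -1.7, "ty": -4.15, "tz": 0.7, "yaw": 0},
    {"tx": -1.7, "ty": -4.15, "tz": 0.7, "yaw": 0},
    {"tx": -1.7, "ty": -4.15, "tz": 0.7, "yaw": 0},
    {"tx": -1.7, "ty": -4.15, "tz": 0.7, "yaw": 0},
    {"tx": -1.7, "ty": -4.15, "tz": 0.7, "yaw": 0},
    {"tx": -1.7, "ty": -4.15, "tz": 0.7, "yaw": 0},
    {"tx": -1.7, "ty": -4.15, "tz": 0.7, "yaw": 0},
    {"tx": 0, "ty": 0, "tz": 0, "yaw": 0}
  ]
}}

```text
time_s: 2.05
position: [0.553, -0.018, 0.1884]
tool_rot: [[-0.946, 0.325, -0.005], [0.325, 0.946, 0.001], [0.006, -0.001, -1.0]]
ft_force: [0.4, 0.3, 0.9]
grip_width: 0.0855
```

```bash
python3 - <<'E'
from h import *
snap('wrist','w2'); print(proj('w2',[.5545,-.015,.112],True)); S=env.observe(); print(S['position'])
E
```

```text
(np.float64(264.7095803529057), np.float64(209.6349022869915))
[ 0.55289595 -0.01577793  0.18893439]
```

View pics/w2.png

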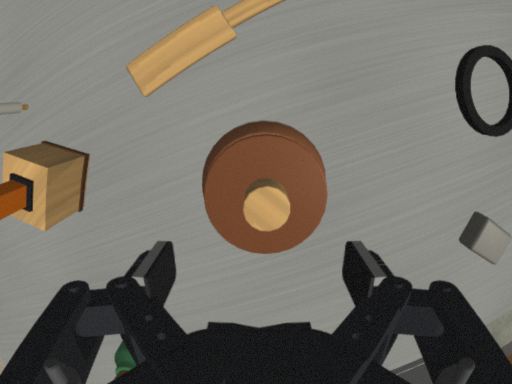

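Stub top is centred at about (267,208), against a predicted (265,210).

```bash
python3 - <<'E'
from h import *
p=atz('w2',267,208.5,.112,True); print(p,atz('w2',291,208.5,.112,True)-atz('w2',243.5,208.5,.112,True))
S=env.observe(); R=np.array(S['tool_rot']); print('tool',100*R.T@(np.array([p[0],p[1],.099])-S['position']))
E
```

```text
[ 0.55421276 -0.0131284   0.112     ] [1.13807286e-02 3.30655823e-02 2.77555756e-17]
tool [-0.08691725  0.28929743  8.99323327]
```

{"api": "carry_out", "payload": {
  "rows": [
    {"tx": -0.1, "ty": 0.25, "tz": 2.0, "yaw": 0},
    {"tx": 0, "ty": 0, "tz": 2.0, "yaw": 0},
    {"tx": 0, "ty": 0, "tz": 2.0, "yaw": 0},
    {"tx": 0, "ty": 0, "tz": 1.5, "yaw": 0},
    {"tx": 0, "ty": 0, "tz": 1.0, "yaw": 0},
    {"tx": 0, "ty": 0, "tz": 0, "yaw": 0}
  ]
}}

```text
time_s: 2.7
position: [0.5531, -0.003, 0.1039]
tool_rot: [[-0.949, 0.315, -0.001], [0.315, 0.949, 0.004], [0.002, 0.003, -1.0]]
ft_force: [-0.1, -0.2, 0.1]
grip_width: 0.0852
```

{"api": "carry_out", "payload": {
  "rows": [
    {"tx": -0.2, "ty": -0.45, "tz": 0.2, "yaw": 0},
    {"tx": -0.2, "ty": -0.45, "tz": 0.2, "yaw": 0},
    {"tx": 0, "ty": 0, "tz": 0, "yaw": 0}
  ]
}}

```text
time_s: 3.0
position: [0.5548, -0.0122, 0.1015]
tool_rot: [[-0.95, 0.312, 0.002], [0.312, 0.95, 0.003], [-0.001, 0.004, -1.0]]
ft_force: [0.1, -0.0, -0.5]
grip_width: 0.0853
```

{"api": "carry_out", "payload": {
  "rows": [
    {"tx": 0, "ty": -0.1, "tz": 0.25, "yaw": 0},
    {"tx": 0, "ty": 0, "tz": 0, "yaw": 0}
  ]
}}

```text
time_s: 3.2
position: [0.5548, -0.0137, 0.0996]
tool_rot: [[-0.95, 0.313, 0.003], [0.313, 0.95, 0.003], [-0.002, 0.004, -1.0]]
ft_force: [0.5, 0.6, -0.7]
grip_width: 0.0853
```

{"api": "carry_out", "payload": {
  "rows": [
    {"tx": 0, "ty": 0, "tz": 0, "yaw": 0},
    {"tx": 0, "ty": 0, "tz": 0, "yaw": 0},
    {"tx": 0, "ty": 0, "tz": 0, "yaw": 0},
    {"tx": 0, "ty": 0, "tz": 0, "yaw": 0},
    {"tx": 0, "ty": 0, "tz": 0, "yaw": 0},
    {"tx": 0, "ty": 0, "tz": 0, "yaw": 0},
    {"tx": 0, "ty": 0, "tz": 0, "yaw": 0},
    {"tx": 0, "ty": 0, "tz": 0, "yaw": 0}
  ],
  "jaw": 1,
  "squeeze": 40
}}

```text
time_s: 4.0
position: [0.555, -0.0138, 0.1001]
tool_rot: [[-0.95, 0.313, 0.004], [0.313, 0.95, 0.002], [-0.003, 0.004, -1.0]]
ft_force: [-0.6, -0.5, 0.9]
grip_width: 0.0343
```

{"api": "carry_out", "payload": {
  "rows": [
    {"tx": 0, "ty": 0, "tz": -0.5, "yaw": 0},
    {"tx": 0, "ty": 0, "tz": -1.0, "yaw": 0},
    {"tx": 0, "ty": 0, "tz": -1.5, "yaw": 0},
    {"tx": 0, "ty": 0, "tz": -2.0, "yaw": 0},
    {"tx": 0, "ty": 0, "tz": -1.0, "yaw": 0},
    {"tx": 0, "ty": 0, "tz": 0, "yaw": 0}
  ]
}}

```text
time_s: 4.6
position: [0.5546, -0.0138, 0.1644]
tool_rot: [[-0.95, 0.313, 0.004], [0.313, 0.95, 0.003], [-0.003, 0.004, -1.0]]
ft_force: [0.4, 0.1, -1.3]
grip_width: 0.0346
```

```bash
python3 - <<'E'
from h import *
snap('top','t3'); S=env.observe(); print(S['position'],S['ft_force'],S['grip_width']); R=np.array(S['tool_rot']); print('tool',100*R.T@(np.array([.5355,.3045,S['position'][2]])-S['position']))
E
```

```text
[ 0.55434719 -0.01376478  0.16363405] [ 0.43743238  1.2343293  -0.12235441] 0.03495385800218326
tool [11.76024012 29.63385498  0.09091165]
```

{"api": "carry_out", "payload": {
  "rows": [
    {"tx": 0.6, "ty": 1.5, "tz": 0, "yaw": 0},
    {"tx": 1.1, "ty": 2.9, "tz": 0, "yaw": 0},
    {"tx": 1.4, "ty": 3.6, "tz": 0, "yaw": 0},
    {"tx": 1.4, "ty": 3.6, "tz": 0, "yaw": 0},
    {"tx": 1.4, "ty": 3.6, "tz": 0, "yaw": 0},
    {"tx": 1.4, "ty": 3.6, "tz": 0, "yaw": 0},
    {"tx": 1.4, "ty": 3.6, "tz": 0, "yaw": 0},
    {"tx": 1.1, "ty": 2.9, "tz": 0, "yaw": 0},
    {"tx": 1.0, "ty": 2.5, "tz": 0, "yaw": 0},
    {"tx": 0.4, "ty": 1.0, "tz": 0, "yaw": 0},
    {"tx": 0, "ty": 0, "tz": 0, "yaw": 0}
  ]
}}

```text
time_s: 5.75
position: [0.5303, 0.3138, 0.1546]
tool_rot: [[-0.95, 0.313, -0.014], [0.313, 0.95, 0.002], [0.014, -0.002, -1.0]]
ft_force: [-1.0, -1.1, -0.4]
grip_width: 0.0349
```

```bash
python3 - <<'E'
from h import *
snap('wrist','w3'); S=env.observe(); print(S['position'],S['ft_force'],S['grip_width']); R=np.array(S['tool_rot']); print('tool',100*R.T@(np.array([.5355,.3045,.05])-S['position']))
E
```

```text
[0.53037955 0.31307021 0.15457433] [-1.13729455 -0.03455497 -0.62457867] 0.03472373062089534
tool [-0.90616065 -0.62554775 10.44711206]
```

View pics/w3.png

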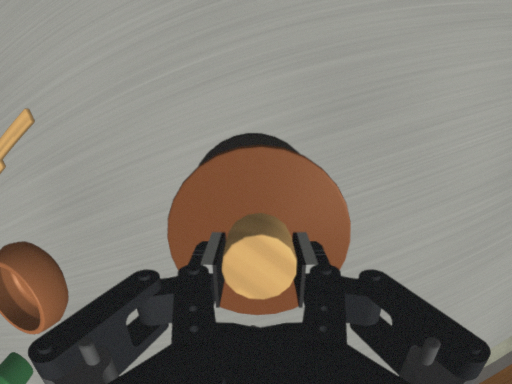

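{"api": "carry_out", "payload": {
  "rows": [
    {"tx": -0.4, "ty": -0.3, "tz": 1.0, "yaw": 0},
    {"tx": -0.4, "ty": -0.3, "tz": 2.0, "yaw": 0},
    {"tx": -0.1, "ty": -0.1, "tz": 2.0, "yaw": 0},
    {"tx": 0, "ty": 0, "tz": 1.5, "yaw": 0},
    {"tx": 0, "ty": 0, "tz": 1.0, "yaw": 0},
    {"tx": 0, "ty": 0, "tz": 0.5, "yaw": 0},
    {"tx": 0, "ty": 0, "tz": 0, "yaw": 0}
  ]
}}

```text
time_s: 6.5
position: [0.5375, 0.2942, 0.0685]
tool_rot: [[-0.946, 0.322, -0.017], [0.323, 0.947, -0.0], [0.016, -0.006, -1.0]]
ft_force: [-0.1, -0.6, -1.2]
grip_width: 0.0347
```

```bash
python3 - <<'E'
from h import *
S=env.observe(); print(S['position'],S['ft_force'],S['grip_width']); R=np.array(S['tool_rot']); print('tool',100*R.T@(np.array([.5355,.3045,.046])-S['position']))
E
```

```text
[0.53749774 0.29422548 0.06848749] [-0.1039258  -0.55207398 -1.20270727] 0.034672010507417104
tool [0.48526423 0.9206212  2.25153639]
```

{"api": "carry_out", "payload": {
  "rows": [
    {"tx": 0.2, "ty": 0.4, "tz": 0, "yaw": 0},
    {"tx": 0.2, "ty": 0.4, "tz": 0, "yaw": 0},
    {"tx": 0, "ty": 0, "tz": 0, "yaw": 0},
    {"tx": 0, "ty": 0, "tz": 0, "yaw": 0}
  ]
}}

```text
time_s: 6.9
position: [0.5372, 0.3041, 0.0705]
tool_rot: [[-0.946, 0.323, -0.013], [0.323, 0.947, 0.001], [0.013, -0.003, -1.0]]
ft_force: [0.2, -0.8, -0.5]
grip_width: 0.0347
```

```bash
python3 - <<'E'
from h import *
snap('wrist','w4'); S=env.observe(); print(S['position'],S['ft_force'],S['grip_width']); R=np.array(S['tool_rot']); print('tool',100*R.T@(np.array([.5355,.3045,.046])-S['position']))
E
```

```text
[0.53717775 0.30410006 0.07055136] [-0.31718644  0.03996152 -1.37870588] 0.03472607621122721
tool [ 0.14072502 -0.00849023  2.45714542]
```

{"api": "carry_out", "payload": {
  "rows": [
    {"tx": 0.1, "ty": 0, "tz": 0.5, "yaw": 0},
    {"tx": 0, "ty": 0, "tz": 0.5, "yaw": 0},
    {"tx": 0, "ty": 0, "tz": 0.5, "yaw": 0},
    {"tx": 0, "ty": 0, "tz": 0, "yaw": 0},
    {"tx": 0, "ty": 0, "tz": 0, "yaw": 0}
  ]
}}

```text
time_s: 7.45
position: [0.5357, 0.3044, 0.0541]
tool_rot: [[-0.947, 0.322, -0.013], [0.322, 0.947, 0.001], [0.013, -0.003, -1.0]]
ft_force: [0.3, 0.6, -1.0]
grip_width: 0.035
```

Plug bottom is near 0.020, so I continue in small steps and watch the force.

{"api": "carry_out", "payload": {
  "rows": [
    {"tx": 0, "ty": 0, "tz": 0.3, "yaw": 0},
    {"tx": 0, "ty": 0, "tz": 0.3, "yaw": 0},
    {"tx": 0, "ty": 0, "tz": 0, "yaw": 0}
  ]
}}

```text
time_s: 7.75
position: [0.5358, 0.3044, 0.0476]
tool_rot: [[-0.946, 0.323, -0.013], [0.323, 0.947, 0.001], [0.013, -0.003, -1.0]]
ft_force: [0.1, 0.5, -0.9]
grip_width: 0.035
```

{"api": "carry_out", "payload": {
  "rows": [
    {"tx": 0, "ty": 0, "tz": 0.1, "yaw": 0},
    {"tx": 0, "ty": 0, "tz": 0.1, "yaw": 0},
    {"tx": 0, "ty": 0, "tz": 0, "yaw": 0}
  ]
}}

```text
time_s: 8.05
position: [0.5359, 0.3044, 0.0467]
tool_rot: [[-0.947, 0.322, -0.012], [0.322, 0.947, 0.001], [0.012, -0.003, -1.0]]
ft_force: [-0.0, -0.0, 0.1]
grip_width: 0.0348
```

{"api": "carry_out", "payload": {
  "rows": [
    {"tx": 0, "ty": 0, "tz": 0.1, "yaw": 0},
    {"tx": 0, "ty": 0, "tz": 0.1, "yaw": 0},
    {"tx": 0, "ty": 0, "tz": 0, "yaw": 0}
  ]
}}

```text
time_s: 8.35
position: [0.5362, 0.3045, 0.0466]
tool_rot: [[-0.947, 0.322, -0.01], [0.322, 0.947, 0.002], [0.01, -0.001, -1.0]]
ft_force: [0.5, -0.3, -0.2]
grip_width: 0.0346
```

{"api": "carry_out", "payload": {
  "rows": [
    {"tx": 0, "ty": 0, "tz": 0, "yaw": 0},
    {"tx": 0, "ty": 0, "tz": 0, "yaw": 0},
    {"tx": 0, "ty": 0, "tz": 0, "yaw": 0},
    {"tx": 0, "ty": 0, "tz": 0, "yaw": 0},
    {"tx": 0, "ty": 0, "tz": 0, "yaw": 0},
    {"tx": 0, "ty": 0, "tz": 0, "yaw": 0}
  ],
  "jaw": -1
}}

```text
time_s: 8.95
position: [0.5362, 0.3045, 0.0458]
tool_rot: [[-0.947, 0.322, -0.011], [0.322, 0.947, 0.002], [0.011, -0.002, -1.0]]
ft_force: [0.8, 0.1, 0.2]
grip_width: 0.0855
```

{"api": "carry_out", "payload": {
  "rows": [
    {"tx": 0, "ty": 0, "tz": -1, "yaw": 0},
    {"tx": 0, "ty": 0, "tz": -2, "yaw": 0},
    {"tx": 0, "ty": 0, "tz": -3, "yaw": 0},
    {"tx": 0, "ty": 0, "tz": -4, "yaw": 0},
    {"tx": 0, "ty": 0, "tz": -4, "yaw": 0},
    {"tx": 0, "ty": 0, "tz": -3, "yaw": 0},
    {"tx": 0, "ty": 0, "tz": -1, "yaw": 0},
    {"tx": 0, "ty": 0, "tz": 0, "yaw": 0}
  ]
}}

```text
time_s: 9.75
position: [0.5375, 0.304, 0.2365]
tool_rot: [[-0.947, 0.322, -0.01], [0.322, 0.947, 0.002], [0.01, -0.001, -1.0]]
ft_force: [-0.2, 0.1, -0.1]
grip_width: 0.0851
```

```bash
python3 - <<'E'
from h import *
snap('wrist','w5'); snap('side','s5');snap('top','t5')
a=cv2.imread('pics/w5.png')[60:260,150:350]; b=cv2.imread('pics/s5.png')[100:180,180:260]; c=cv2.imread('pics/top0.png')
c=cv2.imread('pics/t5.png')[150:220,205:275]
cv2.imwrite('pics/c5.png',np.hstack([cv2.resize(x,(266,266),interpolation=2) for x in (a,b,c)]))
im=cv2.imread('pics/t5.png').astype(int)
for f in('t5','s5'):
    im=cv2.imread(f'pics/{f}.png').astype(int)
    m=((im[:,:,2]>im[:,:,0]+60)&(im[:,:,1]>im[:,:,0]+50)).astype(np.uint8); n,l,st,ce=cv2.connectedComponentsWithStats(m)
    print(f,[(st[i].tolist(),ce[i].round(1).tolist(),atz(f,*ce[i],.014).round(4)) for i in range(1,n) if st[i][4]>8])
S=env.observe(); print(S['position'],S['tool_rot'],S['time_s'])
# stand yaw
k=5.714;C=[atz('top0',300+u/k,185+v/k,.085)[:2] for u,v in [(192,52),(328,143),(238,277),(105,185)]]
C=np.array(C);print(C.mean(0),[np.degrees(np.arctan2(*(C[(i+1)%4]-C[i])[::-1])).round(1) for i in range(4)])
E
```

```text
t5 [([233, 181, 5, 5, 24], [234.9, 182.9], array([0.5588, 0.0031, 0.014 ]))]
s5 [([260, 199, 6, 5, 26], [262.3, 201.2], array([0.5603, 0.0046, 0.014 ])), ([201, 223, 6, 7, 15], [203.7, 225.4], array([ 0.3974, -0.0102,  0.014 ])), ([192, 227, 21, 23, 88], [200.9, 237.8], array([ 0.3805, -0.043 ,  0.014 ])), ([207, 229, 20, 25, 69], [215.9, 241.4], array([ 0.4102, -0.0669,  0.014 ])), ([209, 249, 11, 12, 48], [213.2, 254.1], array([ 0.3934, -0.0981,  0.014 ])), ([262, 264, 15, 11, 47], [269.7, 270.3], array([ 0.4963, -0.1875,  0.014 ])), ([250, 271, 35, 33, 377], [263.8, 291.2], array([ 0.4644, -0.2285,  0.014 ])), ([278, 272, 6, 6, 10], [280.3, 274.5], array([ 0.5135, -0.2062,  0.014 ])), ([284, 273, 6, 3, 10], [286.9, 273.9], array([ 0.5274, -0.2105,  0.014 ])), ([282, 278, 6, 8, 19], [284.7, 281.6], array([ 0.5149, -0.2255,  0.014 ]))]
[0.53680399 0.30370993 0.23353736] [[-9.46477282e-01  3.22423136e-01 -1.49691517e-02]
 [ 3.22456093e-01  9.46584396e-01  2.23284734e-04]
 [ 1.42415576e-02 -4.61556024e-03 -9.99887931e-01]] 9.9
[ 0.46256169 -0.25230927] [np.float64(-126.3), np.float64(142.7), np.float64(53.2), np.float64(-36.1)]
```

View pics/c5.png

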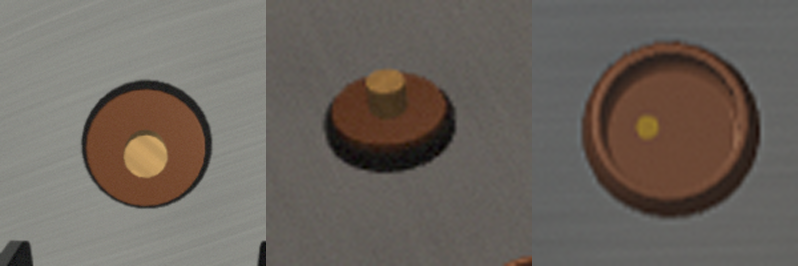

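Lid is seated level and centred in the ring. The open pot shows the spot, near (0.5595, 0.004). Next stop is above the stand.

{"api": "carry_out", "payload": {
  "rows": [
    {"tx": -0.5, "ty": -2.3, "tz": 0, "yaw": 0},
    {"tx": -0.9, "ty": -4.6, "tz": 0, "yaw": 0},
    {"tx": -0.9, "ty": -4.6, "tz": 0, "yaw": 0},
    {"tx": -0.9, "ty": -4.6, "tz": 0, "yaw": 0},
    {"tx": -0.9, "ty": -4.6, "tz": 0, "yaw": 0},
    {"tx": -0.9, "ty": -4.6, "tz": 0, "yaw": 0},
    {"tx": -0.9, "ty": -4.6, "tz": 0, "yaw": 0},
    {"tx": -0.9, "ty": -4.6, "tz": 0, "yaw": 0},
    {"tx": -0.9, "ty": -4.6, "tz": 0, "yaw": 0},
    {"tx": -0.9, "ty": -4.6, "tz": 0, "yaw": 0},
    {"tx": -0.9, "ty": -4.6, "tz": 0, "yaw": 0},
    {"tx": -0.9, "ty": -4.0, "tz": 0, "yaw": 0}
  ]
}}

```text
time_s: 11.1
position: [0.4579, -0.2389, 0.2141]
tool_rot: [[-0.948, 0.314, -0.051], [0.314, 0.949, 0.008], [0.051, -0.008, -0.999]]
ft_force: [-0.2, 0.5, -0.6]
grip_width: 0.0856
```

{"api": "carry_out", "payload": {
  "rows": [
    {"tx": 0, "ty": 0, "tz": 0, "yaw": 0.1},
    {"tx": 0, "ty": 0, "tz": 0, "yaw": 0.1},
    {"tx": 0, "ty": 0, "tz": 0, "yaw": 0.1},
    {"tx": 0, "ty": 0, "tz": 0, "yaw": 0},
    {"tx": 0, "ty": 0, "tz": 0, "yaw": 0}
  ]
}}

```text
time_s: 11.6
position: [0.4543, -0.2437, 0.2054]
tool_rot: [[-0.803, 0.593, -0.064], [0.593, 0.805, 0.018], [0.062, -0.023, -0.998]]
ft_force: [0.7, 0.9, 0.1]
grip_width: 0.0855
```

```bash
python3 - <<'E'
from h import *
snap('wrist','w6'); S=env.observe(); print(S['position'],S['q']); print(proj('w6',[.466,-.252,.151],True))
E
```

```text
[ 0.45428717 -0.2436749   0.20541022] [-40.61194417  21.73105127  80.98009486  -1.59495214  80.76347128
 -93.86575327]
(np.float64(262.3904026331525), np.float64(243.37673106684264))
```

View pics/w6.png

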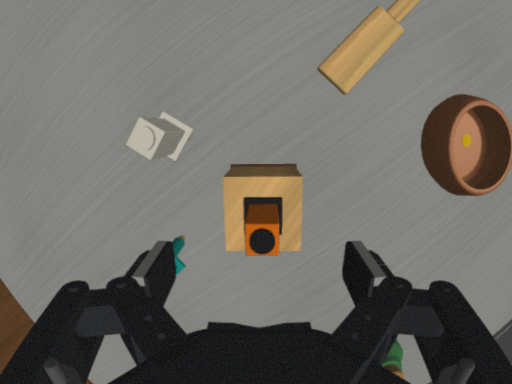

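The button is at (262,241) and the stand top face has corners at about (224,178), (302,178), (301,250) and (225,250). The flats look square to the jaws. The tool has picked up about 3.7° of tilt.

```bash
python3 - <<'E'
from h import *
b=atz('w6',262,241,.151,True); print('button',b)
C=np.array([atz('w6',u,v,.085,True)[:2] for u,v in [(224,178),(302,178),(301,250),(225,250)]]); print(C.mean(0),[np.degrees(np.arctan2(*(C[(i+1)%4]-C[i])[::-1])).round(1) for i in range(4)])
print('spot',atz('w6',467,141,.014,True))
S=env.observe(); R=np.array(S['tool_rot']); print('yaw',np.degrees(np.arctan2(R[1,1],R[0,1])))
print('tool',100*R.T@(np.array([.466,-.252,.15])-S['position']))
E
```

```text
button [ 0.46443117 -0.25118327  0.151     ]
[ 0.46569809 -0.25207654] [np.float64(53.9), np.float64(-35.0), np.float64(-125.9), np.float64(142.7)]
spot [0.56045561 0.00286178 0.014     ]
yaw 53.59872821474415
tool [-1.77948655  0.15244504  5.43857376]
```

{"api": "carry_out", "payload": {
  "rows": [
    {"tx": -0.3, "ty": 0, "tz": 0.5, "yaw": 0},
    {"tx": -0.3, "ty": 0, "tz": 0.5, "yaw": 0},
    {"tx": -0.3, "ty": 0, "tz": 0.5, "yaw": 0},
    {"tx": -0.3, "ty": 0, "tz": 0.5, "yaw": 0},
    {"tx": -0.3, "ty": 0, "tz": 0.5, "yaw": 0},
    {"tx": 0, "ty": 0, "tz": 0, "yaw": 0},
    {"tx": 0, "ty": 0, "tz": 0, "yaw": 0}
  ]
}}

```text
time_s: 12.35
position: [0.4657, -0.2522, 0.176]
tool_rot: [[-0.806, 0.589, -0.065], [0.589, 0.808, 0.02], [0.064, -0.023, -0.998]]
ft_force: [0.5, -0.2, 0.2]
grip_width: 0.0857
```

{"api": "carry_out", "payload": {
  "rows": [
    {"tx": 0, "ty": 0, "tz": 0.5, "yaw": 0},
    {"tx": -0.05, "ty": 0.02, "tz": 0.7, "yaw": 0},
    {"tx": -0.05, "ty": 0.02, "tz": 0.7, "yaw": 0},
    {"tx": -0.05, "ty": 0.02, "tz": 0.7, "yaw": 0},
    {"tx": -0.05, "ty": 0.02, "tz": 0.7, "yaw": 0},
    {"tx": -0.05, "ty": 0.02, "tz": 0.7, "yaw": 0},
    {"tx": -0.05, "ty": 0.02, "tz": 0.7, "yaw": 0},
    {"tx": -0.05, "ty": 0.02, "tz": 0.7, "yaw": 0},
    {"tx": 0, "ty": 0, "tz": 0.3, "yaw": 0},
    {"tx": 0, "ty": 0, "tz": 0, "yaw": 0},
    {"tx": 0, "ty": 0, "tz": 0, "yaw": 0}
  ]
}}

```text
time_s: 13.45
position: [0.4654, -0.2518, 0.1136]
tool_rot: [[-0.806, 0.589, -0.066], [0.589, 0.808, 0.02], [0.065, -0.023, -0.998]]
ft_force: [0.4, -0.5, -0.7]
grip_width: 0.0854
```

{"api": "carry_out", "payload": {
  "rows": [
    {"tx": 0, "ty": 0, "tz": 0, "yaw": 0},
    {"tx": 0, "ty": 0, "tz": 0, "yaw": 0},
    {"tx": 0, "ty": 0, "tz": 0, "yaw": 0},
    {"tx": 0, "ty": 0, "tz": 0, "yaw": 0},
    {"tx": 0, "ty": 0, "tz": 0, "yaw": 0},
    {"tx": 0, "ty": 0, "tz": 0, "yaw": 0},
    {"tx": 0, "ty": 0, "tz": 0, "yaw": 0},
    {"tx": 0, "ty": 0, "tz": 0, "yaw": 0}
  ],
  "jaw": 1,
  "squeeze": 50
}}

```text
time_s: 14.25
position: [0.466, -0.252, 0.1149]
tool_rot: [[-0.806, 0.589, -0.063], [0.589, 0.808, 0.018], [0.062, -0.022, -0.998]]
ft_force: [-0.6, 0.0, 0.5]
grip_width: 0.0235
```

{"api": "carry_out", "payload": {
  "rows": [
    {"tx": 0.03, "ty": -0.01, "tz": -0.5, "yaw": 0},
    {"tx": 0.06, "ty": -0.02, "tz": -1, "yaw": 0},
    {"tx": 0.06, "ty": -0.02, "tz": -1, "yaw": 0},
    {"tx": 0.06, "ty": -0.02, "tz": -1, "yaw": 0},
    {"tx": 0.06, "ty": -0.02, "tz": -1, "yaw": 0},
    {"tx": 0.06, "ty": -0.02, "tz": -1, "yaw": 0},
    {"tx": 0.06, "ty": -0.02, "tz": -1, "yaw": 0},
    {"tx": 0.06, "ty": -0.02, "tz": -1, "yaw": 0},
    {"tx": 0.06, "ty": -0.02, "tz": -1, "yaw": 0},
    {"tx": 0.06, "ty": -0.02, "tz": -1, "yaw": 0},
    {"tx": 0.03, "ty": -0.01, "tz": -0.5, "yaw": 0},
    {"tx": 0, "ty": 0, "tz": 0, "yaw": 0}
  ]
}}

```text
time_s: 15.45
position: [0.4662, -0.252, 0.225]
tool_rot: [[-0.806, 0.589, -0.063], [0.589, 0.808, 0.017], [0.061, -0.023, -0.998]]
ft_force: [0.3, -0.3, -0.9]
grip_width: 0.0235
```

```bash
python3 - <<'E'
from h import *
S=env.observe(); R=np.array(S['tool_rot']);print(S['position'],S['ft_force'],S['grip_width'],R)
print('tool',100*R.T@(np.array([.560,.0035,S['position'][2]])-S['position']))
E
```

```text
[ 0.4662044  -0.25198425  0.22502025] [ 0.3053267  -0.3410873  -0.94416378] 0.0235404172049378 [[-0.80576962  0.58890258 -0.06268237]
 [ 0.58909042  0.80787958  0.01740854]
 [ 0.06089174 -0.02289831 -0.99788169]]
tool [ 7.49256838 26.16369808 -0.14317229]
```

{"api": "carry_out", "payload": {
  "rows": [
    {"tx": 0.15, "ty": 0.5, "tz": 0, "yaw": 0},
    {"tx": 0.31, "ty": 1.1, "tz": -0.01, "yaw": 0},
    {"tx": 0.31, "ty": 1.1, "tz": -0.01, "yaw": 0},
    {"tx": 0.31, "ty": 1.1, "tz": -0.01, "yaw": 0},
    {"tx": 0.31, "ty": 1.1, "tz": -0.01, "yaw": 0},
    {"tx": 0.31, "ty": 1.1, "tz": -0.01, "yaw": 0},
    {"tx": 0.31, "ty": 1.1, "tz": -0.01, "yaw": 0},
    {"tx": 0.31, "ty": 1.1, "tz": -0.01, "yaw": 0},
    {"tx": 0.31, "ty": 1.1, "tz": -0.01, "yaw": 0},
    {"tx": 0.31, "ty": 1.1, "tz": -0.01, "yaw": 0},
    {"tx": 0.31, "ty": 1.1, "tz": -0.01, "yaw": 0},
    {"tx": 0.31, "ty": 1.1, "tz": -0.01, "yaw": 0}
  ]
}}

```text
time_s: 16.65
position: [0.5151, -0.1176, 0.224]
tool_rot: [[-0.806, 0.589, -0.065], [0.589, 0.808, 0.02], [0.064, -0.022, -0.998]]
ft_force: [0.7, -0.9, -1.6]
grip_width: 0.0234
```

{"api": "carry_out", "payload": {
  "rows": [
    {"tx": 0.31, "ty": 1.1, "tz": -0.01, "yaw": 0},
    {"tx": 0.31, "ty": 1.1, "tz": -0.01, "yaw": 0},
    {"tx": 0.31, "ty": 1.1, "tz": -0.01, "yaw": 0},
    {"tx": 0.31, "ty": 1.1, "tz": -0.01, "yaw": 0},
    {"tx": 0.31, "ty": 1.1, "tz": -0.01, "yaw": 0},
    {"tx": 0.31, "ty": 1.1, "tz": -0.01, "yaw": 0},
    {"tx": 0.31, "ty": 1.1, "tz": -0.01, "yaw": 0},
    {"tx": 0.31, "ty": 1.1, "tz": -0.01, "yaw": 0},
    {"tx": 0.31, "ty": 1.1, "tz": -0.01, "yaw": 0},
    {"tx": 0.31, "ty": 1.1, "tz": -0.01, "yaw": 0},
    {"tx": 0.2, "ty": 0.8, "tz": -0.01, "yaw": 0},
    {"tx": 0, "ty": 0, "tz": 0, "yaw": 0}
  ]
}}

```text
time_s: 17.85
position: [0.5622, 0.009, 0.2244]
tool_rot: [[-0.807, 0.587, -0.065], [0.587, 0.809, 0.02], [0.065, -0.022, -0.998]]
ft_force: [-0.3, -1.4, -1.7]
grip_width: 0.0236
```

```bash
python3 - <<'E'
from h import *
snap('wrist','w7');snap('side','s7');snap('top','t7')
S=env.observe(); R=np.array(S['tool_rot']);print(S['position'],S['ft_force'],S['grip_width'],R)
print('tool',100*R.T@(np.array([.560,.0035,S['position'][2]])-S['position']))
a=cv2.imread('pics/w7.png')[60:310,150:400]; b=cv2.imread('pics/s7.png')[70:250,180:360]
cv2.imwrite('pics/c7.png',np.hstack([cv2.resize(x,(400,400),interpolation=2) for x in (a,b)]))
E
```

```text
[0.56186253 0.00779443 0.22440848] [ 0.75727998 -0.18821089 -1.55796599] 0.023458097142517387 [[-0.80589661  0.58842129 -0.06550602]
 [ 0.58853024  0.80823583  0.01967215]
 [ 0.06451983 -0.02269855 -0.99765824]]
tool [-0.10263946 -0.45668598  0.00375262]
```

View pics/c7.png

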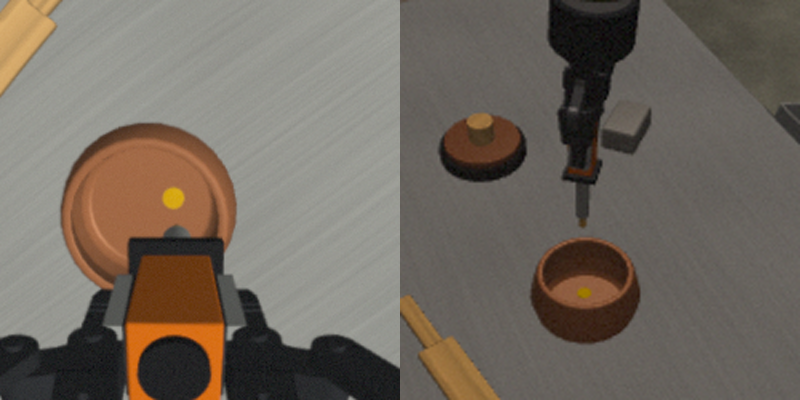

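```bash
python3 - <<'E'
from h import *
print('spot w',atz('w7',258.1,183.75,.014,True),'s',atz('s7',262.8,201.9,.014))
im=cv2.imread('pics/s7.png').astype(int)
S=env.observe();z=S['position'][2]-.0299-.076
print('tip s',atz('s7',262.4,172.2,z), 'shaft top',atz('s7',180+181/2.222,70+183/2.222,z+.070))
for x,y in [(.5615,.0085),(.5607,.0078),(.5627,.009)]: print(proj('s7',[x,y,z]),proj('w7',[x,y,z],True))
print('collar corners side bottom-front', )
E
python3 - <<'E'
import cv2,numpy as np
import sys; sys.path.insert(0,'.')
a=cv2.imread('pics/s7.png')[130:215,225:300]; b=cv2.imread('pics/w7.png')[150:250,210:310]
cv2.imwrite('pics/c8.png',np.hstack([cv2.resize(a,(529,600),interpolation=2)[:, 150:420],cv2.resize(b,(520,520),interpolation=2)[0:520]] if False else [cv2.resize(a,(450,510),interpolation=2),cv2.resize(b[:,:],(350,510),interpolation=2)]))
E
```

```text
spot w [0.55982339 0.00279725 0.014     ] s [0.56038515 0.00178625 0.014     ]
tip s [0.56147309 0.00546998 0.11850848] shaft top [ 0.55680968 -0.001158    0.18850848]
(np.float64(261.9107823136406), np.float64(171.3681129893355)) (np.float64(261.7161177017035), np.float64(204.13069673185788))
(np.float64(261.7162751584405), np.float64(171.65428451058122)) (np.float64(260.4740425915088), np.float64(203.84893195970918))
(np.float64(262.2925728474397), np.float64(171.0894511537516)) (np.float64(263.0433111685895), np.float64(204.92473820055477))
collar corners side bottom-front
```

View pics/c8.png

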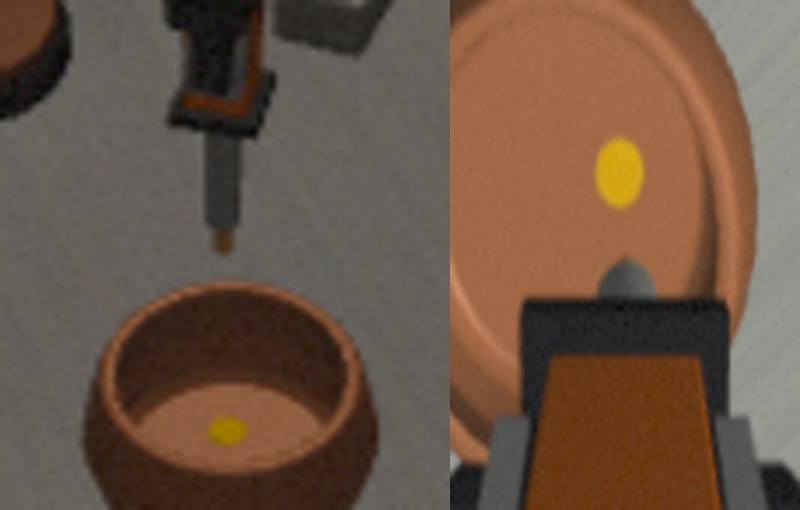

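{"api": "carry_out", "payload": {
  "rows": [
    {"tx": -0.1, "ty": -0.15, "tz": 0.4, "yaw": 0},
    {"tx": -0.06, "ty": 0, "tz": 0.9, "yaw": 0},
    {"tx": -0.06, "ty": 0.02, "tz": 0.9, "yaw": 0},
    {"tx": -0.06, "ty": 0.02, "tz": 0.9, "yaw": 0},
    {"tx": -0.06, "ty": 0.02, "tz": 0.9, "yaw": 0},
    {"tx": -0.06, "ty": 0.02, "tz": 0.9, "yaw": 0},
    {"tx": -0.06, "ty": 0.02, "tz": 0.9, "yaw": 0},
    {"tx": -0.06, "ty": 0.02, "tz": 0.9, "yaw": 0},
    {"tx": -0.06, "ty": 0.02, "tz": 0.9, "yaw": 0},
    {"tx": -0.06, "ty": 0, "tz": 0.9, "yaw": 0},
    {"tx": 0, "ty": 0, "tz": 0, "yaw": 0},
    {"tx": 0, "ty": 0, "tz": 0, "yaw": 0}
  ]
}}

```text
time_s: 19.2
position: [0.5605, 0.004, 0.1302]
tool_rot: [[-0.804, 0.59, -0.068], [0.59, 0.807, 0.02], [0.067, -0.024, -0.997]]
ft_force: [-0.3, 0.0, -0.5]
grip_width: 0.0235
```

```bash
python3 - <<'E'
from h import *
f1=[env.observe()['ft_force'] for _ in range(3)]
snap('wrist','w9');snap('side','s9');snap('top','t9')
S=env.observe(); R=np.array(S['tool_rot']);print(S['position'],S['ft_force'],R[:,2])
p=S['position'];z=p[2]-.1059
print('pred tip side px',proj('s9',[.560,.003,z]),proj('s9',[.560,.003,.014]),z)
b=cv2.imread('pics/s9.png')[160:220,232:292];a=cv2.imread('pics/t9.png')[160:220,205:265]
cv2.imwrite('pics/c9.png',np.hstack([cv2.resize(x,(400,400),interpolation=2) for x in (b,a)]))
E
```

```text
[0.56052096 0.003954   0.13059052] [-0.12516172 -0.44337973 -2.12453757] [-0.06754626  0.01993901 -0.99751689]
pred tip side px (np.float64(262.45558349315274), np.float64(198.91573156520008)) (np.float64(262.4784296913825), np.float64(201.616086213636)) 0.024690523323327662
```

View pics/c9.png

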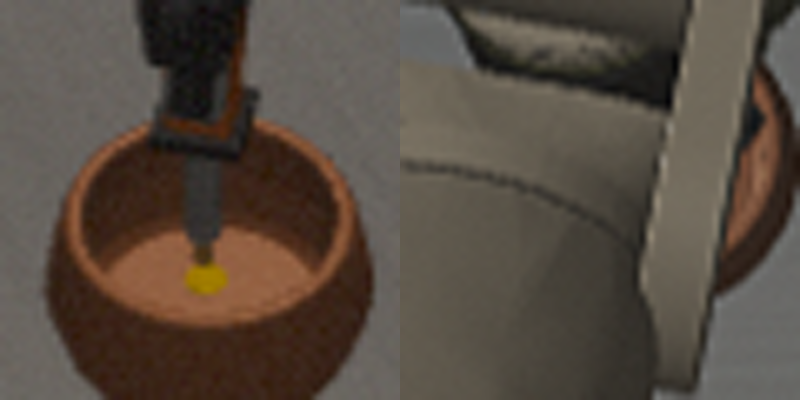

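The tip, at about (262.6,199.9), is straight above the spot at (262.9,201.9) with about 1 cm to go. Now I lower it slowly.

{"api": "carry_out", "payload": {
  "rows": [
    {"tx": -0.03, "ty": 0.01, "tz": 0.4, "yaw": 0},
    {"tx": -0.03, "ty": 0.01, "tz": 0.4, "yaw": 0},
    {"tx": 0, "ty": 0, "tz": 0, "yaw": 0},
    {"tx": 0, "ty": 0, "tz": 0, "yaw": 0}
  ]
}}

```text
time_s: 19.75
position: [0.5609, 0.0038, 0.1227]
tool_rot: [[-0.805, 0.59, -0.066], [0.59, 0.807, 0.02], [0.065, -0.023, -0.998]]
ft_force: [0.3, -0.0, -1.8]
grip_width: 0.0234
```

```bash
cat > f.py <<'E'
from h import *
F=[]
for i in range(6): env.get_image('top'); S=env.observe(); F.append(S['ft_force'])
print(S['position'],np.mean(F,0).round(2),np.std(F,0).round(2),np.round(S['tool_rot'],3)[:,2],S['grip_width'],S['time_s'])
E
python3 f.py
```

```text
[0.56095813 0.00386207 0.12278321] [-0.35 -0.13 -0.93] [0.59 0.33 0.38] [-0.066  0.02  -0.998] 0.023371864016819326 20.05
```

{"api": "carry_out", "payload": {
  "rows": [
    {"tx": -0.02, "ty": 0, "tz": 0.25, "yaw": 0},
    {"tx": -0.02, "ty": 0, "tz": 0.25, "yaw": 0},
    {"tx": 0, "ty": 0, "tz": 0, "yaw": 0}
  ]
}}

```text
time_s: 20.35
position: [0.5611, 0.0037, 0.1177]
tool_rot: [[-0.805, 0.59, -0.065], [0.59, 0.807, 0.019], [0.064, -0.023, -0.998]]
ft_force: [0.3, 0.6, 0.5]
grip_width: 0.0237
```

```bash
python3 f.py
```

```text
[0.56112584 0.00368976 0.11796981] [-0.35  0.12  0.68] [0.38 0.58 0.8 ] [-0.065  0.019 -0.998] 0.02342740910906539 20.65
```

{"api": "carry_out", "payload": {
  "rows": [
    {"tx": -0.01, "ty": 0, "tz": 0.2, "yaw": 0},
    {"tx": -0.02, "ty": 0, "tz": 0.2, "yaw": 0},
    {"tx": 0, "ty": 0, "tz": 0, "yaw": 0},
    {"tx": 0, "ty": 0, "tz": 0, "yaw": 0}
  ]
}}

```text
time_s: 21.05
position: [0.5611, 0.0036, 0.114]
tool_rot: [[-0.805, 0.59, -0.064], [0.59, 0.807, 0.019], [0.063, -0.022, -0.998]]
ft_force: [-1.1, -0.0, 2.3]
grip_width: 0.0233
```

```bash
python3 f.py; python3 - <<'E'
from h import *
snap('side','s10');snap('wrist','w10')
b=cv2.imread('pics/s10.png')[160:220,232:292];a=cv2.imread('pics/w10.png')[110:260,180:330]
cv2.imwrite('pics/c10.png',np.hstack([cv2.resize(x,(400,400),interpolation=2) for x in (b,a)]))
E
```

```text
[0.56112534 0.00363982 0.11401396] [-1.21  0.38  2.05] [0.7  0.27 0.36] [-0.064  0.019 -0.998] 0.023583051147795957 21.35
```

```bash
python3 - <<'E'
from h import *
a=cv2.imread('pics/s9.png').astype(np.float32).mean(2);b=cv2.imread('pics/s10.png').astype(np.float32).mean(2)
print(cv2.phaseCorrelate(a[208:225,235:292],b[208:225,235:292],cv2.createHanningWindow((57,17),cv2.CV_32F)))
im=cv2.imread('pics/s10.png').astype(int)
for f in('s5','s9','s10'):
    im=cv2.imread(f'pics/{f}.png').astype(int)[190:210,250:275]; m=(im[:,:,2]>im[:,:,0]+60)&(im[:,:,1]>im[:,:,0]+50); ys,xs=np.where(m); print(f,len(xs),xs.mean()+250,ys.mean()+190)
S=env.observe(); print(S['time_s'],S['position'],S['grip_width']); env.close_job()
E
```

```text
((-0.11500425081419152, -0.14020127038454255), 1.0898902941633153)
s5 26 262.34615384615387 201.15384615384616
s9 24 262.4166666666667 201.33333333333334
s10 18 262.1666666666667 201.77777777777777
21.45 [0.56111843 0.00363544 0.11397576] 0.023357275016866123
the job is handed in; nothing more can be done
```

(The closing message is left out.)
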